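# Read the filter's code, then snap its cap on and keep it pressed

### The arm

A 7-joint arm with a two-finger parallel gripper is mounted at the origin on the work surface. World frame = base frame: x ahead of the robot, y to its left, z up, the work surface at z = 0. Lengths are in m, angles in rad, forces in N, time in s.
With the tool pointing down it reaches from about 0.35 to 0.9 m from the base axis. Payload 8.1 kg.
Tool frame: the origin (TCP) lies between the finger pads; the fingertips stand 17 mm ahead of it and the grasp point (between the pads) lies 2 mm behind it; x points along the fingers, z is the direction in which the jaws open and shut, and the axes are right-handed (so a half turn about x gives the same grasp; the last joint's range is limited). The gripper opens to 92 mm and grips with 3 to 60 N. Pads are 19 mm wide; open, the fingers measure 130 mm over their backs; the gripper's body (75 mm by 190 mm) begins 47 mm behind the grasp point.
Start: joints at [-1.394, 0.434, 0.025, 1.573, -0.012, 1.134, -0.075], TCP at [0.173, 0.601, 0.244] pointing down, gripper open.
Joint ranges: [-2.62, 2.62], [-0.44, 2.09], [-1.27, 1.32], [0.08, 2.57], [-1.32, 4.46], [0.12, 2], [-2.74, 2.74]. Speed limits (rad/s): [2.22, 2.22, 3.01, 3.01, 3.14, 3.14, 3.14].

### API

Orientations are given as a rotation vector (axis times angle).
In Python, from cell import robot gives the robot as it stands.
- The arm moves only by the tool apply_moves, never from a script. Its argument "commands" is a list of rows, each an object with "travel": the shift along the tool's x, y, z in cm, a list of three; "turn": the turn about the tool's x in rad; "jaw": the finger opening in cm, from 0 to 9.18. A call has 1 to 5 rows; each row is the pose to reach, as a shift and turn from the pose commanded when the call began, along the tool's axes at that moment; what a row does not reach only later rows make up. A row lasts 1/10 s, in which the tool goes at most 50 mm and 8.59 degrees, less where a joint would pass 70% of its speed; a pose out of reach is approached as far as the arm can. A call with a gripper value outside its range is refused whole. The fingers move at their own pace and stop on an object; "force" is the grip in N (left out, the last holds). Time passes only in rows, so rows that repeat a pose let the fingers close. It gives the time, the measured TCP pose, the force and the opening at its end, in the units of the state.
- robot.state(): the state, without advancing time (a new reading comes with each control period).
- robot.capture(name): name is "scene" or "top" or "wrist"; returns a dict with "img" (480x640x3 uint8, red, green, blue), "fov_y" (degrees; the focal length in pixels is half the picture's height over the tangent of half this angle, whatever the lens; pixels are square), "cx", "cy" (the principal point, pixels), "cam_to_world" (4x4, takes a point from camera to world coordinates). Camera axes: x right, y up, looking along -z (the intrinsics and any distortion apply to the point x, -y, -z); pixel columns grow to the right and rows downward; lengths in m; the calibration is good to about 2 mm. A picture is of the moment at which its call begins. There is no depth.
- robot.close_job(): hands the job in, once; it reports no verdict.
The state is a dict: "clock": time; "q": joint angles; "qvel": joint speeds; "joint_efforts": joint torques, N m; "eef_pos": TCP position; "eef_rot": TCP orientation; "contact_force": force on the tool from outside, world axes, zero at the start; "ft_torque": the same for the moment, N m; "gripper_width": opening from 0.0 (shut) to 1.0 (fully open).
Only numpy, scipy, OpenCV 4.12 (cv2) and the standard library are available. Lean on these libraries where they do the work, as an engineer would, in place of code of your own. Each camera call takes 0.05 s, during which the arm holds its last target.

### The job

Take the handheld code reader out of its cradle and hold it steady for a good second with its nose pointing straight down at the code on top of the open filter housing, about 6 cm above it; then stand it back in its cradle and let go of it. After that, press the white snap cap with the grip bar onto that housing until it clicks past the catches and sits fully home, and finish with the gripper still holding the cap and pressing it down with about 12 N, without letting go. Do not knock over or shove the other things on the bench.

Things in the scene. Friction and masses are not known exactly. Their poses are not given: they have to be found in the camera images.
- scanner: Black stick-shaped code reader, loose, 142 mm tall (all sizes here are in mm), about 130 g, nose down in its cradle at the start. Round: head 42 diameter (nose face 34) for the lowest 46, tapering to a round handle of 30 diameter from 60 to 138 above the nose. Origin: centre of the nose face at the bottom; z up the handle. It reads along -z, out of the nose.
- scanner_nose (a point): Centre of the reader's nose face (its lower end), same axes as the reader. It reads straight out along its -z, from 25 to 130 mm away, within 15 mm sideways.
- scanner_grip (a point): Point on the axis of the reader's handle, 98 above the nose and 44 below its top end: where to grip it (30 diameter).
- cradle_floor (a point): Centre of the inner floor of the reader's grey cradle, 6 above the table. The cradle is fixed: a round cup, bore 54 diameter, wall 4, rim 34 above this floor, on a 90 x 90 square foot. The reader stands in it on its flat nose face with 6 mm play all round the head.
- housing: The OPEN filter housing, fixed, bare metal; origin at the centre of its underside on the table. Flange 90 diameter, 10 high; upright barrel 60 diameter, 52 tall, top edge chamfered from 60 to 50 diameter over the uppermost 8. Four rounded spring catches stand 3.5 proud of the barrel, 16 below its top. A second, identical housing already has its cap on.
- code (a point): Centre of the flat top of the open housing, where the printed square code (32 x 32) is; 52 above the table, z up. Pushing the cap over the catches takes 10 to 20 N, then the force drops suddenly as they snap out above the cap's inner lip; then it rises again at the stop.
- cap: Loose white snap cap, about 70 g, right way up on the table at the start; origin at the centre of its underside. Round, 77 diameter, 30 tall, with a grip bar on its flat top. Skirt open below: bore 69 diameter, 25 deep, with an inward lip of 63 diameter on its lowest 4 (1.5 clearance all round the barrel). Its yaw on the housing does not matter.
- cap_grip (a point): Centre of the cap's grip bar, 44 above the cap's underside. Bar: 56 long along this point's x, 18 wide along its y, 28 high (14 below to 14 above this point; the cap's flat top is 14 below). When the cap is home this point is 19 above code; the lip meets the catches when it is about 32 above, and they snap out when it is about 23 above.
- housing_done: The second housing, already capped, fixed: 90 diameter flange, 85 tall over its cap's grip bar; origin at the centre of its underside. Leave alone; an obstacle.
- bottle_a: Bystander: amber bottle, 60 diameter, 150 tall (mm). Origin at its underside or on the table below it. Not to be pushed over or shoved.
- bottle_b: Bystander: second amber bottle, 60 diameter, 150 tall (mm). Origin at its underside or on the table below it. Not to be pushed over or shoved.
- beaker: Bystander: open glass beaker, 68 diameter, 85 tall (mm). Origin at its underside or on the table below it. Not to be pushed over or shoved.
- jar: Bystander: small closed jar, 48 diameter, 55 tall (mm). Origin at its underside or on the table below it. Not to be pushed over or shoved.
- small_cap: Bystander: smaller white knobbed plug, 54 diameter, 36 tall, without skirt or bar (not the part to use) (mm). Origin at its underside or on the table below it. Not to be pushed over or shoved.
- driver: Bystander: screwdriver lying on the table, about 200 mm long, along its x. Not to be shoved.
There are look-alikes about, which are no part of the job. What is shaped like the scanner but purple or yellow is not meant.

How it is judged:
On the way, in this order (a step that is already met when the one before it is completed fails the run):
1. the held reader's nose points at the code, 25 to 130 mm away and within 15 mm sideways, slower than 30 mm/s, for 0.8 s (x of code in the frame of scanner_nose between -0.015 and 0.015 m and y of code in the frame of scanner_nose between -0.015 and 0.015 m and z of code in the frame of scanner_nose between -0.13 and -0.025 m and linear speed of scanner below 0.03 m/s and contact force between the fingers and scanner above 0.5 N), for 0.8 s.
2. the reader stands in its cradle again, let go (horizontal distance between scanner_nose and cradle_floor below 0.012 m and z of scanner_nose in the frame of cradle_floor below 0.006 m and angle between scanner_nose's own z axis and vertical below 0.25 rad and contact force between each of the arm, the fingers and scanner below 0.05 N), for 0.2 s.
3. the cap has snapped over the catches and sits home on the open housing (z of cap_grip in the frame of code between 0.016 and 0.0215 m and horizontal distance between cap_grip and code below 0.005 m and angle between cap_grip's own z axis and vertical below 0.06 rad), for 0.2 s.
At the end, for the whole second after the job is handed in: The cap is snapped on and home (within 2.5 mm of its stop, centred within 5 mm, level within 0.06 rad), the fingers hold it and still press it onto the housing with more than 5 N, and the reader stands in its cradle, untouched, within 12 mm of the centre and 0.25 rad of upright (all of step 2 and all of step 3 and contact force between cap and housing above 5 N and contact force between the fingers and cap above 5 N); the arm keeps its last pose, push and grip.
It fails at once if another thing on the bench is shoved more than 30 mm or tipped (distance of any of bottle_a, bottle_b, beaker, jar, small_cap, driver from where it was at the start of the episode above 0.03 m or angle between any of bottle_a, bottle_b, beaker, jar, small_cap's own z axis and vertical above 0.5 rad).
It also fails if it takes over 64 s, if anything falls off the work surface, if the arm or the gripper's body presses on something with over 40 N, if the wrist force passes 120 N, or if a joint passes its speed limit or range.

## Working session

There is one attempt and no reset: what is moved stays moved. The work goes in short steps, Python scripts to look and compute and a tool call to move; the robot and the scene stay as the last step left them, time stands still between calls to the robot, and variables do not carry over. Pictures are saved under pics/ and viewed, and the job is handed in when it is done.

Besides the shell and the picture viewer there is one more tool, called after "Call:" as a command line: name --argument value ..., lists and objects as JSON in quotes. apply_moves: Moves the arm, as the interface text tells. Its arguments: {"type":"object","properties":{"commands":{"type":"array","items":{"type":"object","properties":{"travel":{"type":"array","items":{"type":"number"}},"turn":{"type":"number"},"jaw":{"type":"number"}}}},"force":{"type":"number"}},"required":["commands"]}

```bash
ls; mkdir -p pics
cat > h.py <<'E'
import numpy as np, cv2
from scipy.spatial.transform import Rotation as R
from cell import robot
def cap(name,fn):
    c=robot.capture(name); cv2.imwrite('pics/'+fn+'.png',c['img'][:,:,::-1]); np.savez('pics/'+fn+'.npz',**{k:v for k,v in c.items()}); return c
E
python3 - <<'E'
from h import *
print(robot.state())
for n in ('scene','top','wrist'):
    c=cap(n,n+'0'); print(n,{k:v for k,v in c.items() if k!='img'})
E
```

```text
pics
{'clock': 0.0, 'q': array([-1.39359096,  0.43522243,  0.02496737,  1.57411374, -0.01161386,
        1.13400753, -0.07511369]), 'qvel': array([-1.38933598e-05,  2.31567614e-03,  1.06722606e-03, -1.29449812e-03,
       -6.62493628e-05, -2.70369823e-04,  8.72497577e-04]), 'joint_efforts': array([-2.38818866e-04, -6.67839217e+01,  9.84774157e-01, -3.14458930e+01,
       -6.05416973e-02,  4.31423611e-02,  1.70857606e-04]), 'eef_pos': array([0.17251419, 0.60020044, 0.2429388 ]), 'eef_rot': array([-1.00164815,  1.32993284,  0.99987276]), 'contact_force': array([-0.10910373,  0.35245535, -0.03344128]), 'ft_torque': array([ 0.00241588, -0.03442964, -0.06083659]), 'gripper_width': 0.9993861762398389}
scene {'fov_y': 50.48865394620314, 'cx': 320.4413824180859, 'cy': 241.3294379168373, 'cam_to_world': array([[-0.27570751, -0.76576671,  0.58102213,  1.1453248 ],
       [ 0.96111396, -0.20976233,  0.17960991,  0.19960828],
       [-0.01566274,  0.60794828,  0.79382213,  0.86730991],
       [ 0.        ,  0.        ,  0.        ,  1.        ]])}
top {'fov_y': 48.1892852786721, 'cx': 319.29454807959064, 'cy': 235.8380269260107, 'cam_to_world': array([[-0.02376928,  0.98388185, -0.17723297,  0.35339681],
       [-0.99957937, -0.02633614, -0.01214428,  0.0359037 ],
       [-0.01661617,  0.17686976,  0.98409399,  1.30851066],
       [ 0.        ,  0.        ,  0.        ,  1.        ]])}
wrist {'fov_y': 71.09901959717885, 'cx': 320.9582082494905, 'cy': 236.56586112894357, 'cam_to_world': array([[ 0.275654  , -0.92255196, -0.2700236 ,  0.09912641],
       [ 0.96125387,  0.26384637,  0.07985038,  0.62239465],
       [-0.00242138, -0.28157231,  0.95953696,  0.38415527],
       [ 0.        ,  0.        ,  0.        ,  1.        ]])}
```

View pics/scene0.png

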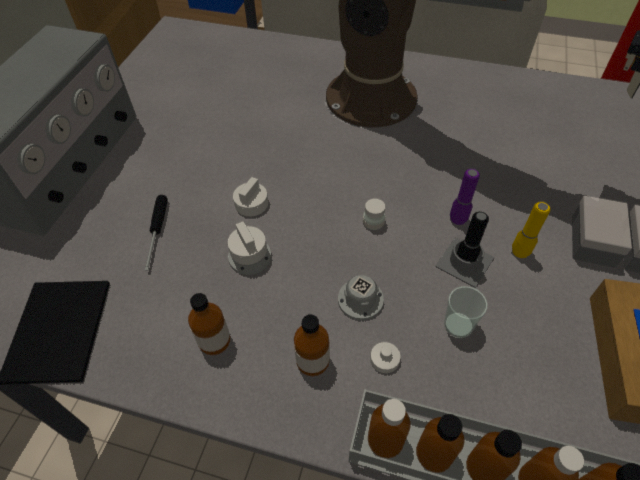

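View pics/top0.png

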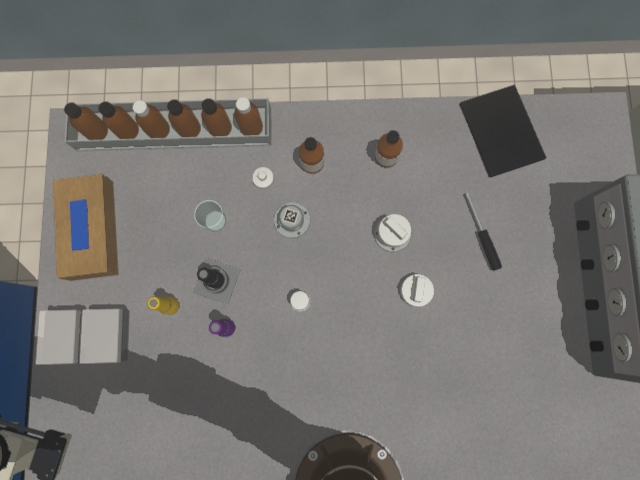

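View pics/wrist0.png

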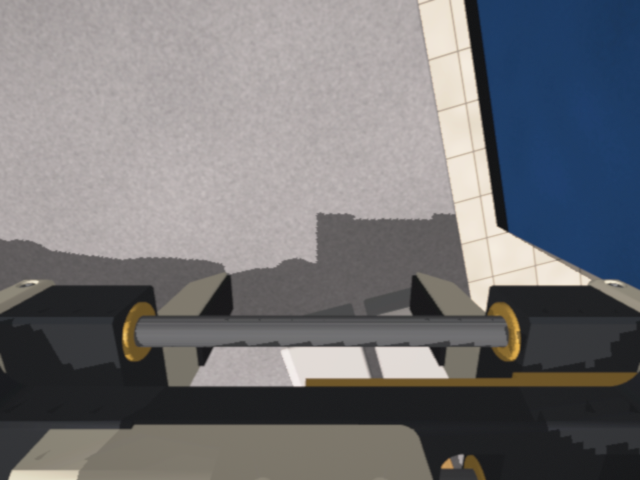

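The scene view shows:
- the black reader in its square-footed cradle at (470,240)
- the purple (463,195) and yellow (530,230) look-alikes
- the open housing with its code at (361,287)
- the loose cap at (250,197)
- the already capped housing at (248,245)

I'll enlarge these to confirm.

Run:
```python
import cv2,numpy as np
s=cv2.imread('pics/scene0.png');t=cv2.imread('pics/top0.png')
def cr(im,x,y,w,h,k): return cv2.resize(im[y:y+h,x:x+w],None,fx=k,fy=k,interpolation=cv2.INTER_CUBIC)
# scene: scanner (420,160,160,130), housing/ cap
a=cr(s,430,195,80,100,4);b=cr(s,330,260,80,100,4)
c=cr(s,210,170,80,100,4)
cv2.imwrite('pics/c1.png',np.hstack([a,b]));
a=cr(t,180,245,80,70,5);b=cr(t,260,190,80,70,5);d=cr(t,370,200,80,110,4)
cv2.imwrite('pics/c2.png',np.hstack([a,b]));
h=cv2.copyMakeBorder(d,0,0,0,0,0);cv2.imwrite('pics/c3.png',np.hstack([cv2.resize(c,(352,440)),h]))
```

```text
(no output)
```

View pics/c1.png

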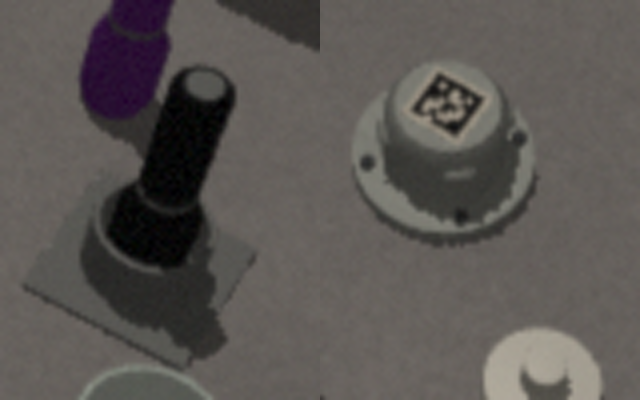

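View pics/c2.png

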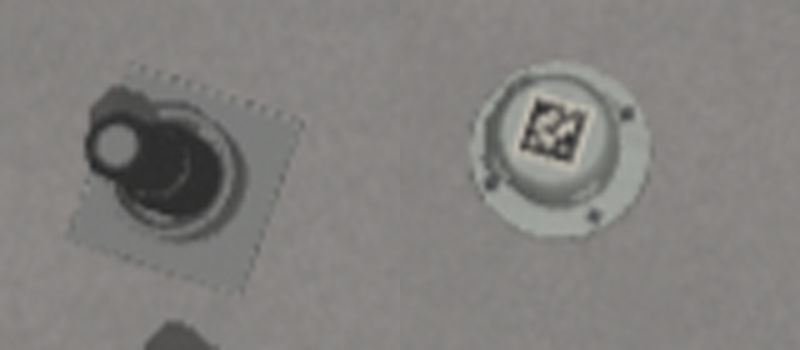

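View pics/c3.png

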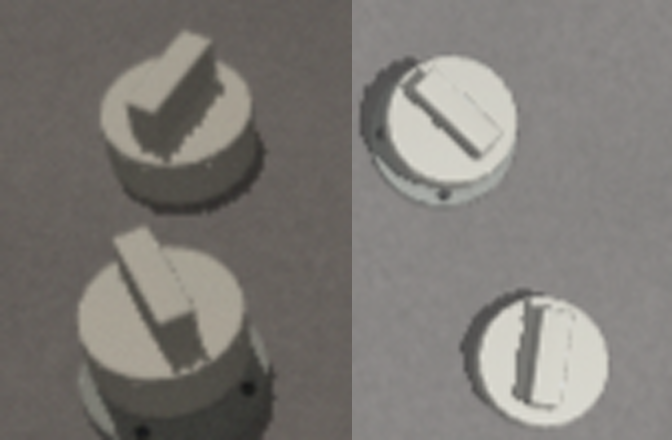

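```bash
cat >> h.py <<'E'
def ray(c,p):
    f=240/np.tan(np.radians(float(c['fov_y']))/2); T=c['cam_to_world']
    d=T[:3,:3]@np.array([(p[0]-c['cx'])/f,-(p[1]-c['cy'])/f,-1]); return T[:3,3],d/np.linalg.norm(d)
def tri(L):
    A=np.zeros((3,3));b=np.zeros(3)
    for c,p in L:
        o,d=ray(c,p);P=np.eye(3)-np.outer(d,d);A+=P;b+=P@o
    x=np.linalg.solve(A,b)
    return x,[np.linalg.norm((np.eye(3)-np.outer(ray(c,p)[1],ray(c,p)[1]))@(x-c['cam_to_world'][:3,3])) for c,p in L]
def onz(c,p,z):
    o,d=ray(c,p); return o+d*(z-o[2])/d[2]
def proj(c,X):
    T=c['cam_to_world'];q=T[:3,:3].T@(np.asarray(X)-T[:3,3]);f=240/np.tan(np.radians(float(c['fov_y']))/2)
    return np.array([c['cx']+f*q[0]/-q[2],c['cy']-f*q[1]/-q[2]])
E
python3 - <<'E'
from h import *
s=np.load('pics/scene0.npz');t=np.load('pics/top0.npz')
np.set_printoptions(precision=4,suppress=True)
for n,a,b in [('scantop',(480.9,215.6),(203.6,273.6)),('rim',(467.9,250.9),(215.8,278.8)),('code',(361.4,285.9),(290.6,216)),('bar',(248.5,185.7),(420.1,288.2)),('jar',(374,204),(299,298)),('purple top',(472,174),(215,328)),('smallcap',(385,353),(263,176)),('yellow',(543,206),(154,304)),('beaker top',(467,302),(210,213)), ('bottleA top',(311,322),(310,144)),('done',(245,236),(396,228)),('bottleB',(199,300),(393,136))]:
    x,g=tri([(s,a),(t,b)]);print(n,x,np.round(g,4))
st=robot.state();M=R.from_rotvec(st['eef_rot']).as_matrix();print(M)
w=np.load('pics/wrist0.npz')['cam_to_world']
print(M.T@(w[:3,3]-st['eef_pos']), M.T@w[:3,:3])
E
```

```text
scantop [0.4854 0.3043 0.1498] [0.0006 0.0006]
rim [0.4847 0.3024 0.0391] [0.0023 0.0023]
code [0.6299 0.119  0.0518] [0.0001 0.0001]
bar [ 0.4485 -0.1783  0.0597] [0.001 0.001]
jar [0.4331 0.1004 0.0648] [0.0012 0.0012]
purple top [0.3683 0.2799 0.1375] [0.0002 0.0002]
smallcap [0.7393 0.1885 0.0249] [0.0005 0.0005]
yellow [0.4229 0.4146 0.1408] [0.0015 0.0015]
beaker top [0.6347 0.3074 0.0855] [0.0018 0.0018]
bottleA top [0.7759 0.0663 0.1442] [0.0001 0.0001]
done [ 0.59   -0.1289  0.0719] [0. 0.]
bottleB [ 0.7881 -0.1224  0.1476] [0.0001 0.0001]
[[-0.0002 -0.9611  0.2762]
 [-0.0011  0.2762  0.9611]
 [-1.     -0.0001 -0.0012]]
[-0.141   0.0766  0.0007] [[ 0.0013  0.2815 -0.9596]
 [ 0.0006  0.9596  0.2815]
 [ 1.     -0.0009  0.001 ]]
```

The black reader in the square-foot cradle at scene (470,240) is the one to take. The purple one at (463,195) and the yellow one at (530,230) are the wrong colour and stand outside any cradle. The bar at scene (248,186), on the cap that rests directly on the table, is the loose cap. The other bar, at (245,236), sits on a flanged housing that is already capped. Triangulated heights match the text. Moving over the reader now.

Call:
apply_moves --commands '[{"travel": [0, -4, -2], "jaw": 9.1}, {"travel": [0, -8, -4], "jaw": 9.1}, {"travel": [0, -12, -6], "jaw": 9.1}, {"travel": [0, -16, -8], "jaw": 9.1}, {"travel": [0, -20, -10], "jaw": 9.1}]'

```text
schema error: expected keys travel, turn, jaw
```

Call:
apply_moves --commands '[{"travel": [0, -4, -2], "jaw": 9.1}, {"travel": [0, -8, -4], "jaw": 9.1}, {"travel": [0, -12, -6], "jaw": 9.1}, {"travel": [0, -16, -8], "jaw": 9.1}, {"travel": [0, -18.2, -9.9], "jaw": 9.1}]'

```text
schema error: expected keys travel, turn, jaw
```

Run:
```python
from h import *
np.set_printoptions(precision=4,suppress=True)
c=cap('wrist','w1');st=robot.state();print(st['clock'],st['eef_pos'],R.from_rotvec(st['eef_rot']).as_matrix(),st['q'],st['contact_force'])
print(proj(c,[.485,.303,.148]),proj(c,[.63,.119,.052]))
```

```text
0.2 [0.1726 0.6004 0.2432] [[-0.0002 -0.9611  0.2763]
 [-0.0009  0.2763  0.9611]
 [-1.     -0.0001 -0.0009]] [-1.3936  0.435   0.025   1.5737 -0.0116  1.134  -0.0751] [ 0.1713 -0.0433 -0.2229]
[132.302  588.8212] [ 95.7155 590.3197]
```

View pics/w1.png

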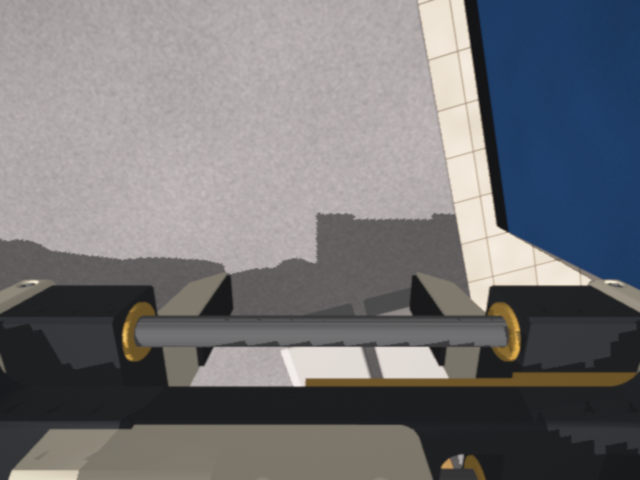

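The call needs every key in every row, and nothing moved. Repeating it with "turn" included.

Call:
apply_moves --commands '[{"travel": [0, -4, -2], "turn": 0, "jaw": 9.1}, {"travel": [0, -8, -4], "turn": 0, "jaw": 9.1}, {"travel": [0, -12, -6], "turn": 0, "jaw": 9.1}, {"travel": [0, -16, -8], "turn": 0, "jaw": 9.1}, {"travel": [0, -20, -10], "turn": 0, "jaw": 9.1}]'

```text
clock: 0.7
eef_pos: [0.3383, 0.4479, 0.2437]
eef_rot: [-1.001, 1.329, 1.001]
contact_force: [1.3, -0.0, -0.0]
gripper_width: 0.995
```

Call:
apply_moves --commands '[{"travel": [0, -4, -2], "turn": 0, "jaw": 9.1}, {"travel": [0, -8, -4], "turn": 0, "jaw": 9.1}, {"travel": [0, -12, -6], "turn": 0, "jaw": 9.1}, {"travel": [0, -16, -8], "turn": 0, "jaw": 9.1}, {"travel": [0, -18.2, -9.9], "turn": 0, "jaw": 9.1}]'

```text
clock: 1.2
eef_pos: [0.4876, 0.301, 0.2437]
eef_rot: [-0.999, 1.329, 0.997]
contact_force: [-0.1, -0.3, 0.4]
gripper_width: 0.992
```

Run:
```python
from h import *
np.set_printoptions(precision=4,suppress=True)
c=cap('wrist','w2');st=robot.state();print(st['clock'],st['eef_pos'],R.from_rotvec(st['eef_rot']).as_matrix(),st['q'],st['contact_force'])
print(proj(c,[.485,.303,.148]),proj(c,[.63,.119,.052]))
```

```text
1.25 [0.4898 0.2962 0.2437] [[ 0.0022 -0.9588  0.2842]
 [-0.0034  0.2842  0.9588]
 [-1.     -0.0031 -0.0026]] [-0.7633  0.348   0.1661  1.7149 -0.0592  1.0839  0.7035] [ 1.2542 -3.6812 -0.4436]
[321.8755 241.7776] [205.5083 372.4162]
```

View pics/w2.png

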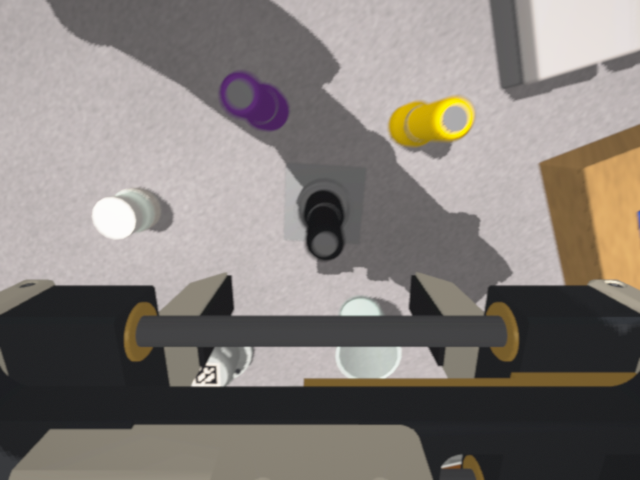

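Wrist view: reader top at (325,244), predicted (322,242); code at (207,374). That agrees with the first measurement. I'll refine with three views, then descend.

```bash
cat >> h.py <<'E'
np.set_printoptions(precision=4,suppress=True)
def rel(X,st=None):
    st=st or robot.state();M=R.from_rotvec(st['eef_rot']).as_matrix();print('clk',st['clock'],'pos',st['eef_pos'],'F',st['contact_force'],'w',st['gripper_width']);print('M',M.ravel());print('travel cm',M.T@(np.asarray(X)-st['eef_pos'])*100)
E
python3 - <<'E'
from h import *
s=np.load('pics/scene0.npz');t=np.load('pics/top0.npz');w=np.load('pics/w2.npz')
print(tri([(s,(480.9,215.6)),(t,(203.6,273.6)),(w,(324.5,244))]))
print(tri([(s,(361.4,285.9)),(t,(290.6,216)),(w,(207,374))]))
print(onz(w,(324.5,244),.148))
rel([.4855,.3045,.108])
E
```

```text
(array([0.4859, 0.3043, 0.1505]), [np.float64(0.0005095923882699078), np.float64(0.000931822681433949), np.float64(0.0005950748948142084)])
(array([0.6307, 0.1195, 0.0529]), [np.float64(0.00047315101765592425), np.float64(0.0011878508833280987), np.float64(0.001501069182492192)])
[0.4872 0.3044 0.148 ]
clk 1.25 pos [0.4898 0.2962 0.2437] F [ 1.2542 -3.6812 -0.4436] w 0.9914056317305191
M [ 0.0022 -0.9588  0.2842 -0.0034  0.2842  0.9588 -1.     -0.0031 -0.0026]
travel cm [13.5669  0.6877  0.7066]
```

Call:
apply_moves --commands '[{"travel": [0, 0, 0], "turn": 0, "jaw": 9.1}, {"travel": [0, 0, 0], "turn": 0, "jaw": 9.1}]'

```text
clock: 1.45
eef_pos: [0.4842, 0.3046, 0.2436]
eef_rot: [-1.0, 1.329, 1.002]
contact_force: [0.3, 1.0, -0.6]
gripper_width: 0.992
```

Run:
```python
from h import *
rel([.486,.3043,.108])
```

```text
clk 1.45 pos [0.4842 0.3046 0.2436] F [ 0.2703  1.0499 -0.6205] w 0.9920361239949279
M [-0.0006 -0.9612  0.2758  0.0005  0.2758  0.9612 -1.      0.0007  0.0003]
travel cm [13.5593 -0.1934  0.0151]
```

Call:
apply_moves --commands '[{"travel": [3, -0.15, 0], "turn": 0, "jaw": 9.1}, {"travel": [7, -0.15, 0], "turn": 0, "jaw": 9.1}, {"travel": [10.5, -0.15, 0], "turn": 0, "jaw": 9.1}, {"travel": [12.5, -0.15, 0], "turn": 0, "jaw": 8}, {"travel": [13.5, -0.15, 0], "turn": 0, "jaw": 7}]'

```text
clock: 1.95
eef_pos: [0.4841, 0.3045, 0.1067]
eef_rot: [-1.002, 1.331, 1.004]
contact_force: [-0.1, 0.3, 0.5]
gripper_width: 0.864
```

Call:
apply_moves --commands '[{"travel": [0, 0, 0], "turn": 0, "jaw": 5}, {"travel": [0, 0, 0], "turn": 0, "jaw": 3.5}, {"travel": [0, 0, 0], "turn": 0, "jaw": 2}, {"travel": [0, 0, 0], "turn": 0, "jaw": 2}, {"travel": [0, 0, 0], "turn": 0, "jaw": 2}]' --force 25

```text
clock: 2.45
eef_pos: [0.4866, 0.3038, 0.1095]
eef_rot: [-1.0, 1.327, 1.0]
contact_force: [0.5, -0.8, 1.0]
gripper_width: 0.43
```

Call:
apply_moves --commands '[{"travel": [0, 0, 0], "turn": 0, "jaw": 2}, {"travel": [0, 0, 0], "turn": 0, "jaw": 2}]'

```text
clock: 2.65
eef_pos: [0.4864, 0.3037, 0.1091]
eef_rot: [-1.0, 1.328, 1.001]
contact_force: [0.8, 0.8, 2.6]
gripper_width: 0.318
```

Run:
```python
from h import *
rel([.486,.3043,.108])
```

```text
clk 2.65 pos [0.4864 0.3037 0.1091] F [0.7819 0.7516 2.5755] w 0.31820678616625014
M [ 0.0005 -0.9611  0.2763  0.0005  0.2763  0.9611 -1.     -0.0004  0.0006]
travel cm [0.105  0.0589 0.0492]
```

Gripped at 29 mm. Lifting it straight up.

Call:
apply_moves --commands '[{"travel": [0, 0, 0], "turn": 0, "jaw": 2}, {"travel": [-2, 0, 0], "turn": 0, "jaw": 2}, {"travel": [-5, 0, 0], "turn": 0, "jaw": 2}, {"travel": [-8, 0, 0], "turn": 0, "jaw": 2}, {"travel": [-10.6, 0, 0], "turn": 0, "jaw": 2}]'

```text
clock: 3.15
eef_pos: [0.4861, 0.3033, 0.2159]
eef_rot: [-1.001, 1.329, 1.001]
contact_force: [0.3, -0.2, -2.3]
gripper_width: 0.323
```

Run:
```python
from h import *
cap('wrist','w3')
rel([.6305,.1195,.215])
```

```text
clk 3.2 pos [0.4878 0.3044 0.2201] F [0.6857 0.9126 2.3799] w 0.3207974240614016
M [ 0.0045 -0.961   0.2765  0.0035  0.2766  0.961  -1.     -0.0033  0.0046]
travel cm [  0.5077 -18.8238 -13.8258]
```

View pics/w3.png

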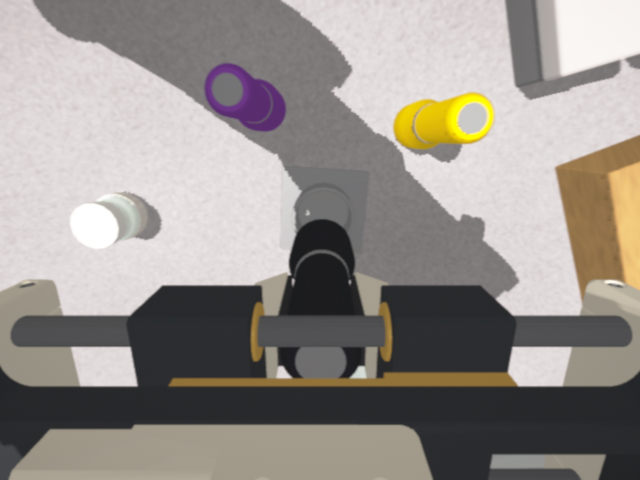

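The reader is held straight, and the empty cradle rim is visible at about (324,210). Moving over the code.

Call:
apply_moves --commands '[{"travel": [0, -2, -1.5], "turn": 0, "jaw": 2}, {"travel": [0, -5, -3.7], "turn": 0, "jaw": 2}, {"travel": [0, -8, -6], "turn": 0, "jaw": 2}, {"travel": [0, -11, -8.2], "turn": 0, "jaw": 2}, {"travel": [0, -14, -10.4], "turn": 0, "jaw": 2}]'

```text
clock: 3.7
eef_pos: [0.5925, 0.1635, 0.2142]
eef_rot: [-1.001, 1.329, 1.001]
contact_force: [-0.1, 0.7, -0.8]
gripper_width: 0.318
```

Call:
apply_moves --commands '[{"travel": [0, -2.5, -1.9], "turn": 0, "jaw": 2}, {"travel": [0, -4.2, -2.9], "turn": 0, "jaw": 2}, {"travel": [0, -5, -3.3], "turn": 0, "jaw": 2}, {"travel": [0, -5, -3.3], "turn": 0, "jaw": 2}, {"travel": [0, -5, -3.3], "turn": 0, "jaw": 2}]'

```text
clock: 4.2
eef_pos: [0.6302, 0.1208, 0.2143]
eef_rot: [-1.001, 1.329, 1.003]
contact_force: [-0.7, -0.2, -1.1]
gripper_width: 0.324
```

Run:
```python
from h import *
rel([.6305,.1195,.215])
c=cap('scene','s4'); im=cv2.imread('pics/s4.png')
cv2.imwrite('pics/s4c.png',cv2.resize(im[150:350,280:480],None,fx=3,fy=3))
cap('wrist','w4')
```

```text
clk 4.2 pos [0.6302 0.1208 0.2143] F [-0.6757 -0.1654 -1.1328] w 0.3238657311149372
M [-0.0011 -0.9614  0.275   0.0008  0.275   0.9614 -1.      0.0013  0.0004]
travel cm [-0.0681 -0.0643 -0.1159]
```

View pics/s4c.png

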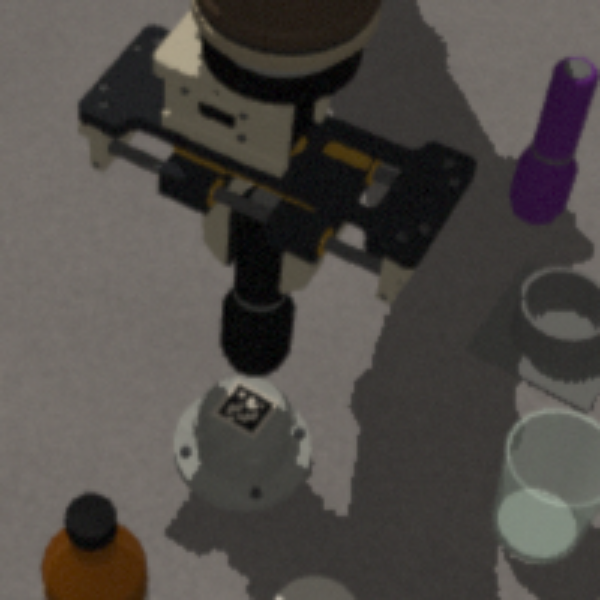

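View pics/w4.png

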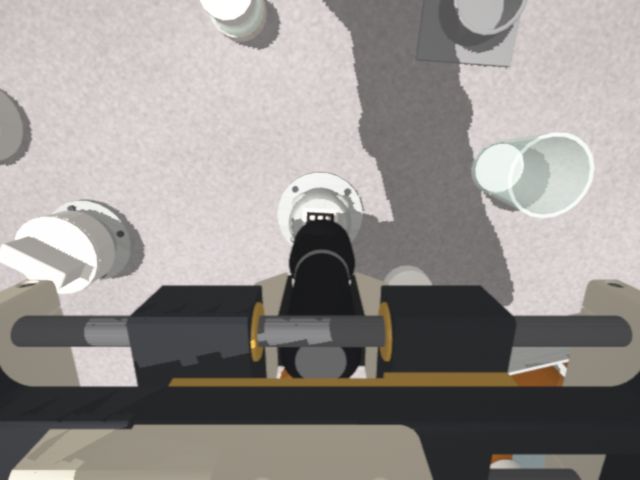

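The nose hangs straight over the code, about 6 cm above it. Holding 1.3 s.

Call:
apply_moves --commands '[{"travel": [0, 0, -0.1], "turn": 0, "jaw": 2}, {"travel": [0, 0, -0.1], "turn": 0, "jaw": 2}, {"travel": [0, 0, -0.1], "turn": 0, "jaw": 2}, {"travel": [0, 0, -0.1], "turn": 0, "jaw": 2}, {"travel": [0, 0, -0.1], "turn": 0, "jaw": 2}]'

```text
clock: 4.8
eef_pos: [0.6307, 0.1184, 0.2148]
eef_rot: [-1.001, 1.329, 1.001]
contact_force: [-0.5, 0.3, -2.2]
gripper_width: 0.32
```

Call:
apply_moves --commands '[{"travel": [0, 0, 0], "turn": 0, "jaw": 2}, {"travel": [0, 0, 0], "turn": 0, "jaw": 2}, {"travel": [0, 0, 0], "turn": 0, "jaw": 2}, {"travel": [0, 0, 0], "turn": 0, "jaw": 2}, {"travel": [0, 0, 0], "turn": 0, "jaw": 2}]'

```text
clock: 5.3
eef_pos: [0.6307, 0.1184, 0.2148]
eef_rot: [-1.001, 1.329, 1.001]
contact_force: [0.0, -0.0, -1.8]
gripper_width: 0.319
```

Call:
apply_moves --commands '[{"travel": [0, 0, 0], "turn": 0, "jaw": 2}, {"travel": [0, 0, 0], "turn": 0, "jaw": 2}, {"travel": [0, 0, 0], "turn": 0, "jaw": 2}, {"travel": [0, 0, 0], "turn": 0, "jaw": 2}]'

```text
clock: 5.7
eef_pos: [0.6307, 0.1184, 0.2147]
eef_rot: [-1.001, 1.329, 1.001]
contact_force: [-0.2, -1.0, -1.3]
gripper_width: 0.321
```

Run:
```python
from h import *
rel([.4864,.3037,.215])
im=cv2.imread('pics/s4.png')
cap('top','t4');t=cv2.imread('pics/t4.png')
cv2.imwrite('pics/s5c.png',np.hstack([cv2.resize(im[215:285,430:510],None,fx=5,fy=5),cv2.resize(t[245:315,180:260],None,fx=5,fy=5)]))
```

```text
clk 5.7 pos [0.6307 0.1184 0.2147] F [-0.1931 -0.968  -1.2919] w 0.32100805726995724
M [ 0.     -0.9611  0.2762  0.0001  0.2762  0.9611 -1.     -0.      0.0001]
travel cm [-0.025  18.9882 13.8216]
```

View pics/s5c.png

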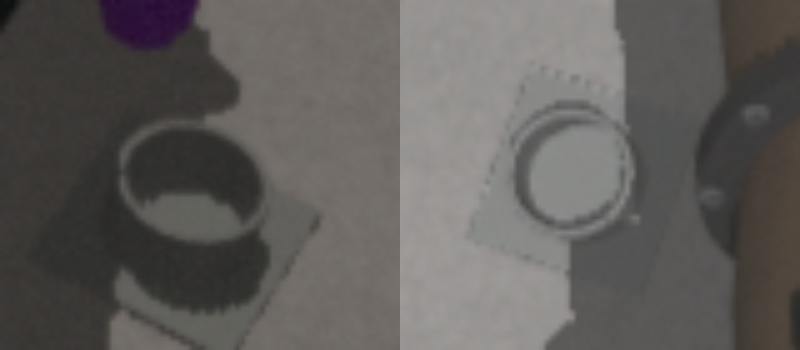

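Run:
```python
from h import *
s=np.load('pics/scene0.npz');t=np.load('pics/top0.npz');w=np.load('pics/w3.npz')
print(tri([(s,(468.6,251.1)),(t,(214.5,279.3))]))
print(onz(s,(468.6,251.1),.04),onz(t,(214.5,279.3),.04),onz(w,(324,211),.04))
```

```text
(array([0.4838, 0.3048, 0.038 ]), [np.float64(0.001454649087176477), np.float64(0.0014546490871766636)])
[0.485 0.306 0.04 ] [0.4837 0.3029 0.04  ] [0.4781 0.3092 0.04  ]
```

Cradle centre is about (0.4845, 0.304), within 2 mm of where I gripped the reader. Returning.

Call:
apply_moves --commands '[{"travel": [0, 2, 1.5], "turn": 0, "jaw": 2}, {"travel": [0, 5, 3.7], "turn": 0, "jaw": 2}, {"travel": [0, 8, 6], "turn": 0, "jaw": 2}, {"travel": [0, 11, 8.2], "turn": 0, "jaw": 2}, {"travel": [0, 14, 10.4], "turn": 0, "jaw": 2}]'

```text
clock: 6.25
eef_pos: [0.5239, 0.2581, 0.2149]
eef_rot: [-1.0, 1.328, 1.0]
contact_force: [0.1, 0.8, -1.0]
gripper_width: 0.319
```

Call:
apply_moves --commands '[{"travel": [0, 2.5, 1.7], "turn": 0, "jaw": 2}, {"travel": [0, 4.3, 2.9], "turn": 0, "jaw": 2}, {"travel": [0, 5.1, 3.4], "turn": 0, "jaw": 2}, {"travel": [0, 5.1, 3.4], "turn": 0, "jaw": 2}, {"travel": [0, 5.1, 3.4], "turn": 0, "jaw": 2}]'

```text
clock: 6.75
eef_pos: [0.4863, 0.3026, 0.2148]
eef_rot: [-1.0, 1.329, 0.999]
contact_force: [0.2, 0.2, -1.8]
gripper_width: 0.321
```

Call:
apply_moves --commands '[{"travel": [0, 0, 0], "turn": 0, "jaw": 2}, {"travel": [0, 0, 0], "turn": 0, "jaw": 2}]'

```text
clock: 6.95
eef_pos: [0.4862, 0.3026, 0.2147]
eef_rot: [-0.999, 1.329, 0.999]
contact_force: [-0.3, 0.8, -1.5]
gripper_width: 0.322
```

Run:
```python
from h import *
rel([.4855,.304,.109])
cap('wrist','w5')
im=cv2.imread('pics/w5.png');cv2.imwrite('pics/w5c.png',cv2.resize(im[140:400,200:440],None,fx=2.3,fy=2.3))
```

```text
clk 6.95 pos [0.4862 0.3026 0.2147] F [-0.2672  0.8405 -1.5256] w 0.32210132793657237
M [ 0.0004 -0.9605  0.2783 -0.0004  0.2783  0.9605 -1.     -0.0004 -0.0003]
travel cm [10.5731  0.1119  0.1208]
```

View pics/w5c.png

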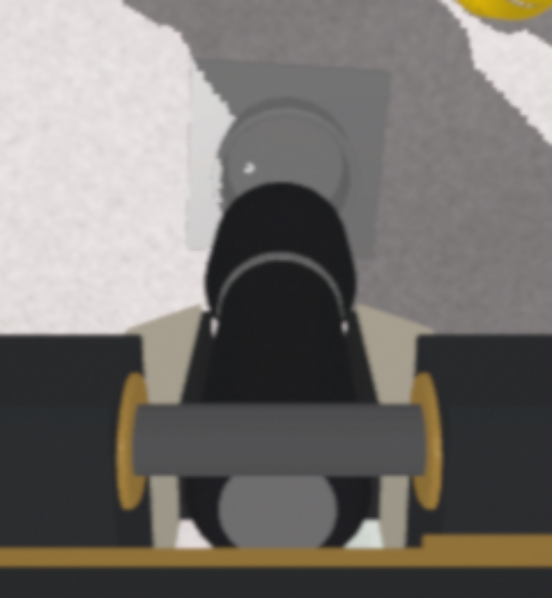

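Call:
apply_moves --commands '[{"travel": [2, 0.1, 0.1], "turn": 0, "jaw": 2}, {"travel": [4, 0.1, 0.1], "turn": 0, "jaw": 2}, {"travel": [6, 0.1, 0.1], "turn": 0, "jaw": 2}, {"travel": [7, 0.1, 0.1], "turn": 0, "jaw": 2}, {"travel": [8, 0.1, 0.1], "turn": 0, "jaw": 2}]'

```text
clock: 7.5
eef_pos: [0.4849, 0.3047, 0.1343]
eef_rot: [-1.0, 1.329, 1.0]
contact_force: [1.1, -0.2, -2.0]
gripper_width: 0.324
```

Call:
apply_moves --commands '[{"travel": [1, 0, 0], "turn": 0, "jaw": 2}, {"travel": [2, 0, 0], "turn": 0, "jaw": 2}, {"travel": [2.4, 0, 0], "turn": 0, "jaw": 2}, {"travel": [2.5, 0, 0], "turn": 0, "jaw": 2}, {"travel": [2.5, 0, 0], "turn": 0, "jaw": 2}]'

```text
clock: 8.0
eef_pos: [0.4847, 0.3051, 0.1099]
eef_rot: [-1.001, 1.328, 1.001]
contact_force: [-0.7, 0.4, -1.0]
gripper_width: 0.325
```

Run:
```python
from h import *
rel([.4855,.304,.109])
```

```text
clk 8.0 pos [0.4847 0.3051 0.1099] F [-0.7128  0.3913 -0.9622] w 0.32531593821223254
M [ 0.0002 -0.9611  0.2762  0.0002  0.2762  0.9611 -1.     -0.0002  0.0002]
travel cm [ 0.0894 -0.1066 -0.0862]
```

About 1 mm above the floor; lowering that and opening gently.

Call:
apply_moves --commands '[{"travel": [0.1, 0, 0], "turn": 0, "jaw": 2}, {"travel": [0.1, 0, 0], "turn": 0, "jaw": 3.2}, {"travel": [0.1, 0, 0], "turn": 0, "jaw": 3.8}, {"travel": [0.1, 0, 0], "turn": 0, "jaw": 5}, {"travel": [0.1, 0, 0], "turn": 0, "jaw": 6.5}]'

```text
clock: 8.5
eef_pos: [0.4847, 0.3051, 0.1089]
eef_rot: [-1.001, 1.328, 1.001]
contact_force: [0.0, -0.7, -0.1]
gripper_width: 0.539
```

Call:
apply_moves --commands '[{"travel": [0, 0, 0], "turn": 0, "jaw": 8}, {"travel": [0, 0, 0], "turn": 0, "jaw": 9.1}, {"travel": [0, 0, 0], "turn": 0, "jaw": 9.1}, {"travel": [0, 0, 0], "turn": 0, "jaw": 9.1}, {"travel": [0, 0, 0], "turn": 0, "jaw": 9.1}]'

```text
clock: 9.0
eef_pos: [0.4846, 0.305, 0.1087]
eef_rot: [-1.001, 1.329, 1.001]
contact_force: [-0.0, 1.0, -0.8]
gripper_width: 0.962
```

Call:
apply_moves --commands '[{"travel": [-2, 0, 0], "turn": 0, "jaw": 9.1}, {"travel": [-5, 0, 0], "turn": 0, "jaw": 9.1}, {"travel": [-9, 0, 0], "turn": 0, "jaw": 9.1}, {"travel": [-12, 0, 0], "turn": 0, "jaw": 9.1}, {"travel": [-13, 0, 0], "turn": 0, "jaw": 9.1}]'

```text
clock: 9.5
eef_pos: [0.4859, 0.3058, 0.2422]
eef_rot: [-1.0, 1.323, 1.0]
contact_force: [-0.1, -0.6, -0.6]
gripper_width: 0.989
```

Run:
```python
from h import *
rel([.4485,-.1783,.22])
cap('wrist','w6')
```

```text
clk 9.5 pos [0.4859 0.3058 0.2422] F [-0.1101 -0.6207 -0.561 ] w 0.9887076377643322
M [ 0.004  -0.961   0.2764  0.0032  0.2764  0.961  -1.     -0.003   0.0042]
travel cm [  2.0472  -9.7844 -47.5629]
```

View pics/w6.png

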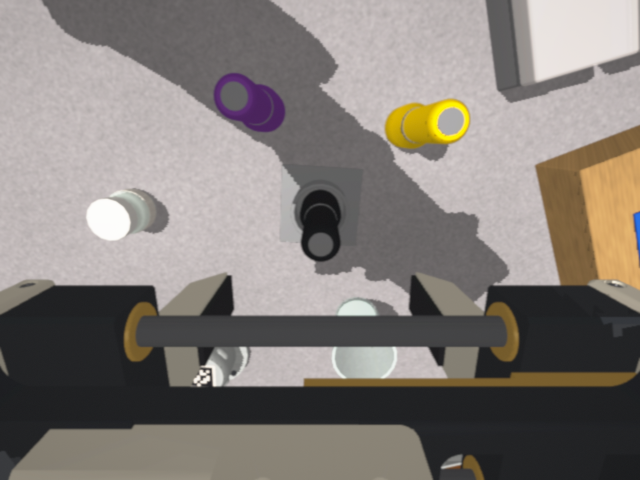

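The reader stands upright in its cradle: top at (320,245), head inside the rim. Going over the cap.

Call:
apply_moves --commands '[{"travel": [0, -0.5, -3], "turn": 0, "jaw": 9.1}, {"travel": [0, -1.5, -7.5], "turn": 0, "jaw": 9.1}, {"travel": [0, -2.4, -12], "turn": 0, "jaw": 9.1}, {"travel": [0, -3.3, -16.5], "turn": 0, "jaw": 9.1}, {"travel": [0, -4.3, -21], "turn": 0, "jaw": 9.1}]'

```text
clock: 10.05
eef_pos: [0.4667, 0.0895, 0.2374]
eef_rot: [-1.001, 1.33, 1.002]
contact_force: [0.9, 0.3, 0.1]
gripper_width: 0.993
```

Call:
apply_moves --commands '[{"travel": [0, -1, -4.5], "turn": 0, "jaw": 9.1}, {"travel": [0, -1.9, -9], "turn": 0, "jaw": 9.1}, {"travel": [0, -2.8, -13.5], "turn": 0, "jaw": 9.1}, {"travel": [0, -3.7, -18], "turn": 0, "jaw": 9.1}, {"travel": [0, -4.6, -22], "turn": 0, "jaw": 9.1}]'

```text
clock: 10.55
eef_pos: [0.45, -0.1349, 0.2376]
eef_rot: [-0.999, 1.33, 1.001]
contact_force: [1.2, -0.1, -0.6]
gripper_width: 0.992
```

Call:
apply_moves --commands '[{"travel": [0, -0.5, -2.5], "turn": 0, "jaw": 9.1}, {"travel": [0, -0.9, -4.4], "turn": 0, "jaw": 9.1}, {"travel": [0, -0.9, -4.6], "turn": 0, "jaw": 9.1}, {"travel": [0, -0.9, -4.6], "turn": 0, "jaw": 9.1}, {"travel": [0, -0.9, -4.6], "turn": 0, "jaw": 9.1}]'

```text
clock: 11.05
eef_pos: [0.4472, -0.1782, 0.2381]
eef_rot: [-1.001, 1.329, 1.003]
contact_force: [-0.7, 0.7, -0.1]
gripper_width: 0.992
```

Run:
```python
from h import *
rel([.4485,-.1783,.22])
c=cap('wrist','w7');print(proj(c,[.4485,-.1783,.058]),robot.state()['q'])
```

```text
clk 11.05 pos [ 0.4472 -0.1782  0.2381] F [-0.7052  0.6655 -0.074 ] w 0.992283290543088
M [-0.001  -0.9615  0.2749  0.0007  0.2749  0.9615 -1.      0.0012  0.0004]
travel cm [ 1.8103 -0.1275  0.0246]
[320.6395 220.8624] [-0.0925  0.2076  0.4334  1.9451 -0.1028  1.0108  1.6802]
```

View pics/w7.png

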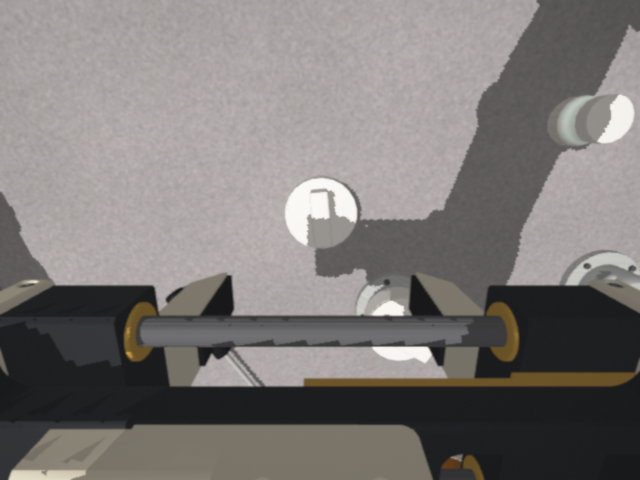

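Run:
```python
import cv2
im=cv2.imread('pics/w7.png');cv2.imwrite('pics/w7c.png',cv2.convertScaleAbs(cv2.resize(im[165:265,270:370],None,fx=6,fy=6,interpolation=cv2.INTER_CUBIC),alpha=0.95))
```

```text
(no output)
```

View pics/w7c.png

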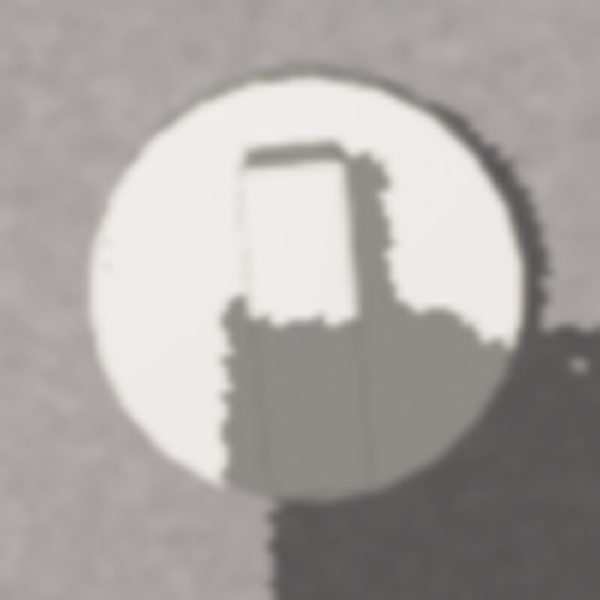

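Run:
```python
from h import *
w=np.load('pics/w7.npz');s=np.load('pics/scene0.npz');t=np.load('pics/top0.npz')
P=lambda x,y:((x+.5)/6-.5+270,(y+.5)/6-.5+165)
st=robot.state();M=R.from_rotvec(st['eef_rot']).as_matrix()
for a,b in [((246,168),(267,485)),((351,160),(373,475))]:
    A=onz(w,P(*a),.058);B=onz(w,P(*b),.058);d=M.T@(B-A);print(A,B,np.linalg.norm(B-A),'turn err deg',np.degrees(np.arctan2(d[2],-d[1])))
print(onz(w,P(310,324),.058), tri([(w,P(310,324)),(s,(248.5,185.7)),(t,(420.1,288.2))]))
# disc center at z .03
print('disc',onz(w,P(307,287),.03))
```

```text
[ 0.419  -0.1799  0.058 ] [ 0.4711 -0.1916  0.058 ] 0.05333387131317277 turn err deg 3.291117623305222
[ 0.4224 -0.1634  0.058 ] [ 0.4742 -0.1741  0.058 ] 0.05292301439513869 turn err deg 4.332922785065693
[ 0.4465 -0.1771  0.058 ] (array([ 0.4476, -0.1781,  0.0585]), [np.float64(0.0015740302874165618), np.float64(0.0003358865661071067), np.float64(0.001886218209244069)])
disc [ 0.4462 -0.1776  0.03  ]
```

The bar sits at (0.447, −0.178), top at about 0.058, and needs about −0.07 rad of turn. Descending to TCP z of about 0.051, with the fingertips just above the cap's flat top.

Call:
apply_moves --commands '[{"travel": [3, 0, 0], "turn": -0.07, "jaw": 7}, {"travel": [7, 0, 0], "turn": -0.07, "jaw": 6}, {"travel": [11, 0, 0], "turn": -0.07, "jaw": 6}, {"travel": [14, 0, 0], "turn": -0.07, "jaw": 6}, {"travel": [15, 0, 0], "turn": -0.07, "jaw": 6}]'

```text
clock: 11.6
eef_pos: [0.4459, -0.1778, 0.0862]
eef_rot: [-1.052, 1.303, 1.058]
contact_force: [-0.1, -0.2, -0.2]
gripper_width: 0.66
```

Run:
```python
from h import *
c=cap('wrist','w8');rel([.447,-.178,.051]);print(proj(c,[.447,-.178,.058]))
```

```text
clk 11.65 pos [ 0.446  -0.1781  0.0863] F [-0.4533 -0.0693 -0.6159] w 0.6572884738583052
M [-0.0041 -0.9784  0.2069  0.0012  0.2069  0.9784 -1.      0.0043  0.0003]
travel cm [ 3.5295 -0.1095  0.0317]
[319.7928 285.9706]
```

View pics/w8.png

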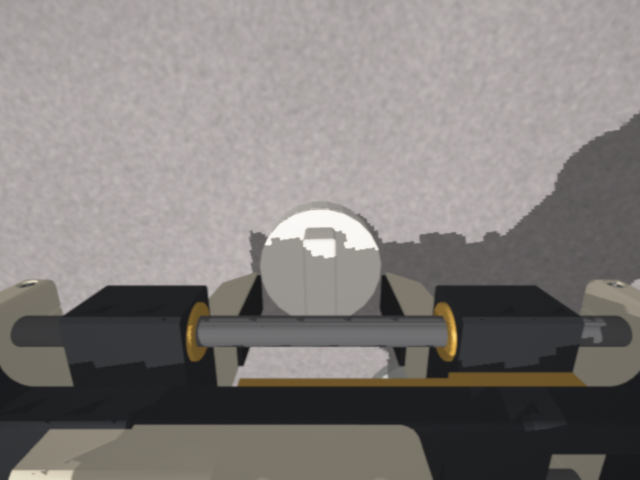

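Run:
```python
from h import *
c=np.load('pics/w8.npz')
C=np.array([.447,-.178,.03]);y=np.array([-.978,.207,0]);z=np.array([.207,.978,0])
for d in (y,z,-z): print(proj(c,C+.0385*d))
print(onz(c,(321,207),.03)-C)
```

```text
[319.9809 207.0781]
[381.1489 267.4215]
[258.7931 267.278 ]
[-0.0376  0.0086  0.    ]
```

Projection agrees within 1–2 px. Finishing the descent and closing on the bar.

Call:
apply_moves --commands '[{"travel": [1.5, 0, 0.1], "turn": 0, "jaw": 6}, {"travel": [2.7, 0, 0.1], "turn": 0, "jaw": 5}, {"travel": [3.3, 0, 0.1], "turn": 0, "jaw": 4}, {"travel": [3.5, 0, 0.1], "turn": 0, "jaw": 3}, {"travel": [3.5, 0, 0.1], "turn": 0, "jaw": 2.4}]' --force 45

```text
clock: 12.15
eef_pos: [0.4477, -0.1786, 0.054]
eef_rot: [-1.053, 1.301, 1.053]
contact_force: [-0.9, 0.1, 0.1]
gripper_width: 0.355
```

Call:
apply_moves --commands '[{"travel": [0, 0, 0], "turn": 0, "jaw": 1}, {"travel": [0, 0, 0], "turn": 0, "jaw": 1}, {"travel": [0, 0, 0], "turn": 0, "jaw": 1}, {"travel": [0, 0, 0], "turn": 0, "jaw": 1}, {"travel": [0, 0, 0], "turn": 0, "jaw": 1}]'

```text
clock: 12.65
eef_pos: [0.4478, -0.1786, 0.0542]
eef_rot: [-1.053, 1.301, 1.053]
contact_force: [-0.2, 0.9, 5.5]
gripper_width: 0.195
```

Run:
```python
from h import *
rel([.447,-.178,.051])
```

```text
clk 12.65 pos [ 0.4478 -0.1786  0.0542] F [-0.1544  0.9467  5.5319] w 0.19455034012704134
M [ 0.0008 -0.978   0.2085 -0.      0.2085  0.978  -1.     -0.0008  0.0001]
travel cm [0.3172 0.0919 0.0467]
```

Gripped at 18 mm. Lifting clear, then moving over the housing.

Call:
apply_moves --commands '[{"travel": [-1, 0, 0], "turn": 0, "jaw": 1}, {"travel": [-4, 0, 0], "turn": 0, "jaw": 1}, {"travel": [-8, 0, 0], "turn": 0, "jaw": 1}, {"travel": [-12, 0, 0], "turn": 0, "jaw": 1}, {"travel": [-14, 0, 0], "turn": 0, "jaw": 1}]' --force 50

```text
clock: 13.15
eef_pos: [0.4483, -0.1792, 0.1973]
eef_rot: [-1.055, 1.299, 1.05]
contact_force: [0.2, -1.0, -0.3]
gripper_width: 0.188
```

Run:
```python
from h import *
c=cap('wrist','w9');rel([.6305,.119,.19])
```

```text
clk 13.2 pos [ 0.4493 -0.1795  0.1991] F [ 1.4546 -0.5955  1.5624] w 0.19419331484768249
M [ 0.0066 -0.9779  0.2089 -0.0012  0.2089  0.9779 -1.     -0.0067  0.0002]
travel cm [  0.997  -11.4754  32.9764]
```

View pics/w9.png

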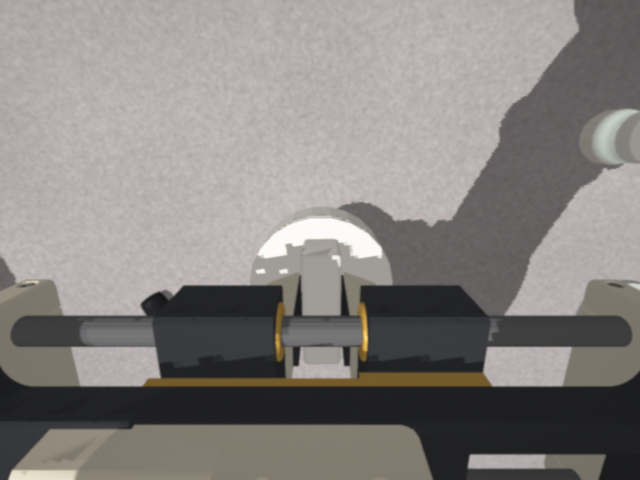

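The cap hangs level in the grip, rim columns 250–392. I'll work out its offset in the tool frame.

```bash
cat >> h.py <<'E'
Tc=np.eye(4);_w=np.load('pics/wrist0.npz')['cam_to_world'];
Mo=R.from_rotvec([-1.00164815,1.32993284,.99987276]).as_matrix()
Tc[:3,:3]=Mo.T@_w[:3,:3];Tc[:3,3]=Mo.T@(_w[:3,3]-[.17251419,.60020044,.2429388])
E
python3 - <<'E'
from h import *
im=cv2.imread('pics/w9.png');cv2.imwrite('pics/w9c.png',cv2.resize(im[195:300,235:405],None,fx=4,fy=4,interpolation=cv2.INTER_CUBIC))
c=dict(np.load('pics/w9.npz'));c['cam_to_world']=Tc
def onx(p,x): 
    o,d=ray(c,p);return o+d*(x-o[0])/d[0]
print(onx((321,217),.024),onx((250,283),.024),onx((392,283),.024))
for xx in (.020,.024,.03):
  print([proj(c,[xx,.0385*np.cos(a),.0385*np.sin(a)]).round(1) for a in (0,.5,1,1.3,-.5,-1)])
E
```

```text
[0.024  0.0385 0.0007] [ 0.024   0.0023 -0.0372] [0.024  0.0024 0.0387]
[array([319.5, 218.8]), array([356.7, 228. ]), array([383.4, 252.8]), array([391.4, 272.1]), array([282.3, 228. ]), array([255.7, 252.7])]
[array([319.5, 216.9]), array([355.9, 226. ]), array([382. , 250.3]), array([389.9, 269.1]), array([283.2, 225.9]), array([257.1, 250.2])]
[array([319.6, 214.3]), array([354.7, 223.1]), array([380.1, 246.7]), array([387.7, 265. ]), array([284.4, 223.1]), array([259.2, 246.6])]
```

View pics/w9c.png

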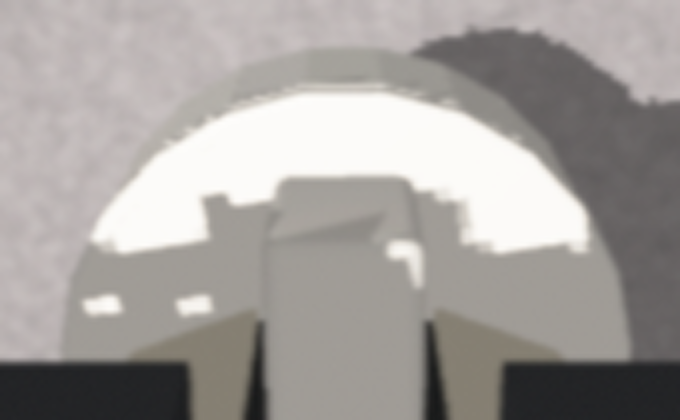

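The cap is centred on the TCP within about 1 mm. I'll go slightly past the housing, high up, so the wrist camera can re-measure the code without the cap in the way.

Call:
apply_moves --commands '[{"travel": [-2, -1.3, 2.2], "turn": 0, "jaw": 1}, {"travel": [-4, -3.5, 6], "turn": 0, "jaw": 1}, {"travel": [-4.5, -5.7, 9.8], "turn": 0, "jaw": 1}, {"travel": [-4.5, -7.9, 13.6], "turn": 0, "jaw": 1}, {"travel": [-4.5, -10, 17.2], "turn": 0, "jaw": 1}]'

```text
clock: 13.7
eef_pos: [0.582, -0.0294, 0.2391]
eef_rot: [-1.053, 1.301, 1.053]
contact_force: [0.2, -0.6, -0.9]
gripper_width: 0.19
```

Call:
apply_moves --commands '[{"travel": [0, -2.2, 3.8], "turn": 0, "jaw": 1}, {"travel": [0, -4.4, 7.6], "turn": 0, "jaw": 1}, {"travel": [0, -6.6, 11.4], "turn": 0, "jaw": 1}, {"travel": [0, -8.5, 14.5], "turn": 0, "jaw": 1}, {"travel": [0, -9.1, 15.7], "turn": 0, "jaw": 1}]'

```text
clock: 14.2
eef_pos: [0.7039, 0.1077, 0.2376]
eef_rot: [-1.055, 1.3, 1.057]
contact_force: [0.1, -0.0, -0.7]
gripper_width: 0.191
```

Call:
apply_moves --commands '[{"travel": [0, 0, 0], "turn": 0, "jaw": 1}, {"travel": [0, 0, 0], "turn": 0, "jaw": 1}, {"travel": [0, 0, 0], "turn": 0, "jaw": 1}, {"travel": [0, 0, 0], "turn": 0, "jaw": 1}]'

```text
clock: 14.6
eef_pos: [0.7023, 0.1017, 0.2393]
eef_rot: [-1.052, 1.302, 1.051]
contact_force: [-0.9, -0.6, -1.2]
gripper_width: 0.191
```

Run:
```python
from h import *
c=cap('wrist','w10');rel([.6305,.119,.13]);print(proj(c,[.6305,.119,.052]))
print(robot.state()['qvel'])
```

```text
clk 14.65 pos [0.7025 0.102  0.2393] F [ 0.4557 -0.4465 -1.0692] w 0.19273939351978228
M [ 0.0003 -0.9777  0.21   -0.0001  0.21    0.9777 -1.     -0.0003 -0.    ]
travel cm [10.9275  7.3956  0.1474]
[322.3822 141.0175]
[-0.002   0.0036 -0.0048 -0.0053 -0.0037  0.0005  0.0006]
```

View pics/w10.png

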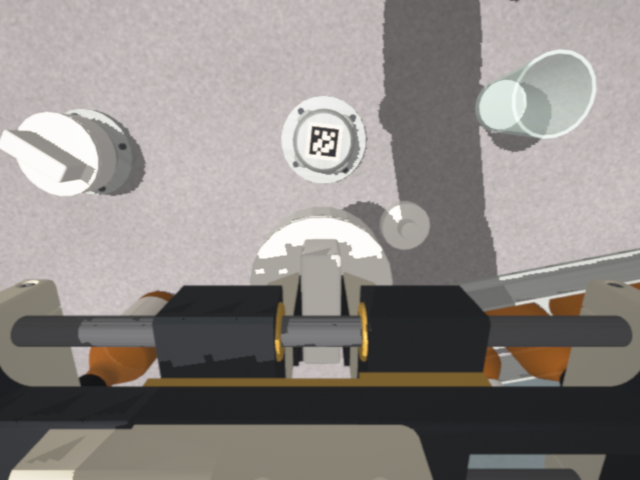

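Run:
```python
from h import *
im=cv2.imread('pics/w10.png');cv2.imwrite('pics/w10c.png',cv2.resize(im[90:190,270:375],None,fx=6,fy=6,interpolation=cv2.INTER_CUBIC))
```

```text
(no output)
```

View pics/w10c.png

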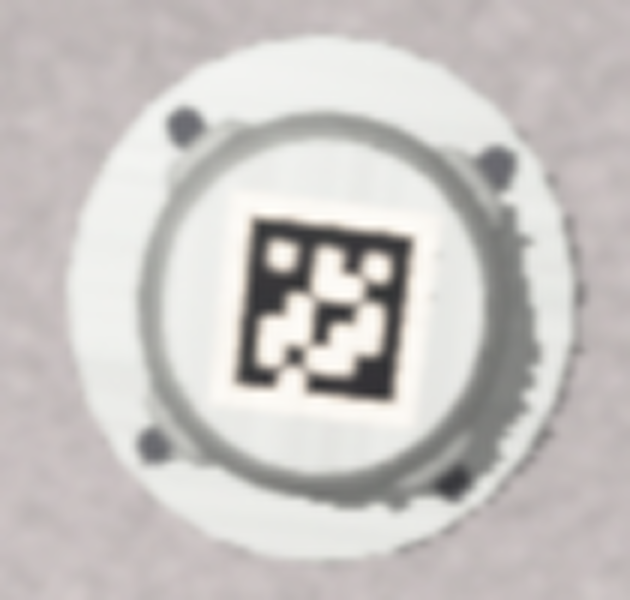

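Run:
```python
from h import *
w=np.load('pics/w10.npz');s=np.load('pics/scene0.npz');t=np.load('pics/top0.npz')
p=(323.7,141.1)
X=onz(w,p,.052);print(X,tri([(w,p),(s,(361.4,285.9)),(t,(290.6,216))]))
# cap rim far pt and sides at top face in this static picture
im=cv2.imread('pics/w10.png');cv2.imwrite('pics/w10d.png',cv2.resize(im[195:300,235:405],None,fx=4,fy=4,interpolation=cv2.INTER_CUBIC))
rel(X)
```

```text
[0.6308 0.1202 0.052 ] (array([0.6303, 0.1194, 0.0521]), [np.float64(0.000961728207731829), np.float64(0.00044576436665586243), np.float64(0.0005876949875219785)])
clk 14.65 pos [0.7025 0.102  0.2393] F [ 0.4557 -0.4465 -1.0692] w 0.19273939351978228
M [ 0.0003 -0.9777  0.21   -0.0001  0.21    0.9777 -1.     -0.0003 -0.    ]
travel cm [18.7275  7.3908  0.2714]
```

View pics/w10d.png

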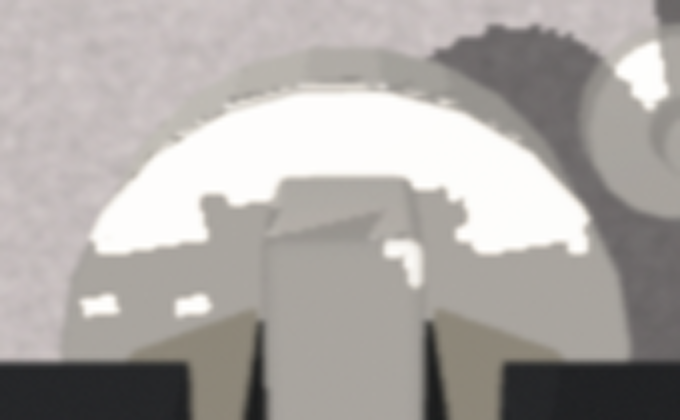

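Code lies at tool offset y ≈ 7.4 cm, z ≈ 0.2 cm; all cameras agree within about 1 mm. Moving over it, then down to just above contact.

Call:
apply_moves --commands '[{"travel": [0, 2, 0.1], "turn": 0, "jaw": 1}, {"travel": [2, 5, 0.2], "turn": 0, "jaw": 1}, {"travel": [5, 7, 0.2], "turn": 0, "jaw": 1}, {"travel": [8, 7.4, 0.2], "turn": 0, "jaw": 1}, {"travel": [10.5, 7.4, 0.2], "turn": 0, "jaw": 1}]'

```text
clock: 15.15
eef_pos: [0.6294, 0.1208, 0.1331]
eef_rot: [-1.053, 1.301, 1.054]
contact_force: [0.3, 0.1, -0.6]
gripper_width: 0.19
```

Call:
apply_moves --commands '[{"travel": [1, 0, 0], "turn": 0, "jaw": 1}, {"travel": [1.7, 0, 0], "turn": 0, "jaw": 1}, {"travel": [1.7, 0, 0], "turn": 0, "jaw": 1}, {"travel": [1.7, 0, 0], "turn": 0, "jaw": 1}]'

```text
clock: 15.55
eef_pos: [0.6317, 0.1206, 0.1178]
eef_rot: [-1.053, 1.3, 1.052]
contact_force: [0.5, 0.3, -1.0]
gripper_width: 0.193
```

Run:
```python
from h import *
rel([.6303,.1192,.08])
c=cap('scene','s11');im=cv2.imread('pics/s11.png');cv2.imwrite('pics/s11c.png',cv2.resize(im[220:340,300:440],None,fx=4.5,fy=4.5))
cap('wrist','w11')
```

```text
clk 15.55 pos [0.6317 0.1206 0.1178] F [ 0.5277  0.3147 -0.956 ] w 0.19270126843175595
M [ 0.0017 -0.978   0.2087  0.0003  0.2087  0.978  -1.     -0.0016  0.0007]
travel cm [ 3.7824  0.1172 -0.1744]
```

View pics/s11c.png

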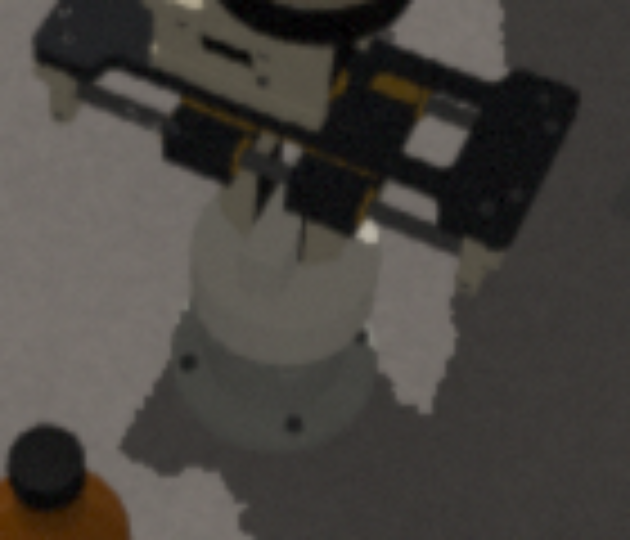

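View pics/w11.png

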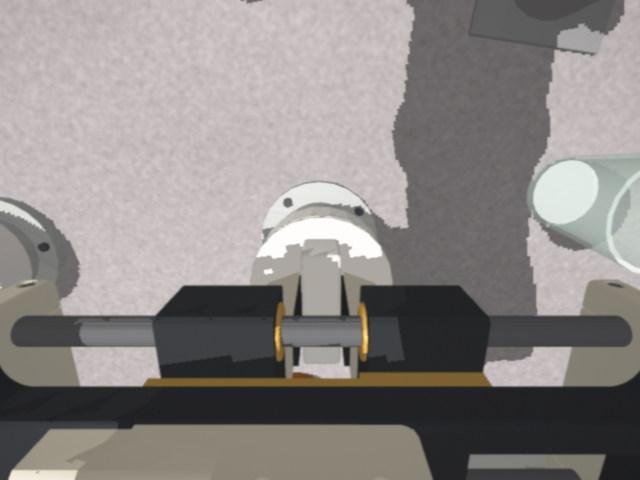

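Call:
apply_moves --commands '[{"travel": [0.4, 0.1, -0.1], "turn": 0, "jaw": 1}, {"travel": [0.7, 0.1, -0.1], "turn": 0, "jaw": 1}, {"travel": [0.7, 0.1, -0.1], "turn": 0, "jaw": 1}, {"travel": [0.7, 0.1, -0.1], "turn": 0, "jaw": 1}]'

```text
clock: 16.05
eef_pos: [0.6296, 0.1201, 0.1096]
eef_rot: [-1.053, 1.301, 1.053]
contact_force: [0.6, -0.9, -1.1]
gripper_width: 0.193
```

Run:
```python
from h import *
rel([.6303,.1193,.08])
```

```text
clk 16.05 pos [0.6296 0.1201 0.1096] F [ 0.565  -0.9035 -1.1481] w 0.1932022614045528
M [-0.0003 -0.9781  0.2083 -0.      0.2083  0.9781 -1.      0.0003 -0.0001]
travel cm [ 2.9608 -0.0851 -0.0589]
```

Call:
apply_moves --commands '[{"travel": [0.3, -0.05, -0.05], "turn": 0, "jaw": 1}, {"travel": [0.6, -0.05, -0.05], "turn": 0, "jaw": 1}, {"travel": [0.9, -0.05, -0.05], "turn": 0, "jaw": 1}, {"travel": [1.2, -0.05, -0.05], "turn": 0, "jaw": 1}, {"travel": [1.2, -0.05, -0.05], "turn": 0, "jaw": 1}]'

```text
clock: 16.55
eef_pos: [0.6297, 0.1194, 0.0971]
eef_rot: [-1.053, 1.302, 1.054]
contact_force: [0.6, 0.1, -0.7]
gripper_width: 0.192
```

Run:
```python
from h import *
rel([.6303,.1193,.08]);print(robot.state()['ft_torque'])
```

```text
clk 16.55 pos [0.6297 0.1194 0.0971] F [ 0.6442  0.1002 -0.7127] w 0.19176825467758143
M [-0.0009 -0.9781  0.2083 -0.0002  0.2083  0.9781 -1.      0.0008 -0.0004]
travel cm [ 1.7108 -0.058   0.0004]
[-0.0216 -0.007   0.0401]
```

The lip has gone over the barrel top without contact. Pressing on.

Call:
apply_moves --commands '[{"travel": [0.2, 0, 0], "turn": 0, "jaw": 1}, {"travel": [0.4, 0, 0], "turn": 0, "jaw": 1}, {"travel": [0.6, 0, 0], "turn": 0, "jaw": 1}]' --force 60

```text
clock: 16.85
eef_pos: [0.6312, 0.1195, 0.093]
eef_rot: [-1.054, 1.299, 1.052]
contact_force: [-2.6, -1.0, 17.0]
gripper_width: 0.191
```

Call:
apply_moves --commands '[{"travel": [0.2, 0, 0], "turn": 0, "jaw": 1}, {"travel": [0.3, 0, 0], "turn": 0, "jaw": 1}]'

```text
clock: 17.05
eef_pos: [0.6313, 0.1195, 0.0906]
eef_rot: [-1.054, 1.298, 1.052]
contact_force: [-2.5, -1.5, 12.7]
gripper_width: 0.192
```

Call:
apply_moves --commands '[{"travel": [0.1, 0, 0], "turn": 0, "jaw": 1}, {"travel": [0.2, 0, 0], "turn": 0, "jaw": 1}]'

```text
clock: 17.25
eef_pos: [0.6309, 0.1195, 0.0879]
eef_rot: [-1.054, 1.299, 1.052]
contact_force: [-1.7, 0.9, 6.4]
gripper_width: 0.189
```

Force peaked at about 17 N and is dropping as the lip passes the catches. Continuing to the stop.

Call:
apply_moves --commands '[{"travel": [0.2, 0, 0], "turn": 0, "jaw": 1}, {"travel": [0.3, 0, 0], "turn": 0, "jaw": 1}]'

```text
clock: 17.45
eef_pos: [0.6303, 0.1194, 0.0834]
eef_rot: [-1.054, 1.301, 1.053]
contact_force: [3.2, -0.5, -6.0]
gripper_width: 0.191
```

Call:
apply_moves --commands '[{"travel": [0.1, 0, 0], "turn": 0, "jaw": 1}, {"travel": [0.2, 0, 0], "turn": 0, "jaw": 1}]'

```text
clock: 17.65
eef_pos: [0.63, 0.1195, 0.0815]
eef_rot: [-1.053, 1.301, 1.053]
contact_force: [0.2, -0.3, -1.3]
gripper_width: 0.19
```

Call:
apply_moves --commands '[{"travel": [0.1, 0, 0], "turn": 0, "jaw": 1}, {"travel": [0.1, 0, 0], "turn": 0, "jaw": 1}]'

```text
clock: 17.85
eef_pos: [0.6299, 0.1195, 0.0813]
eef_rot: [-1.053, 1.301, 1.054]
contact_force: [-1.5, -0.2, 5.0]
gripper_width: 0.192
```

It snapped (force fell to about 0), and the stop is at TCP z ≈ 0.0813, as expected. Building up to about 12 N.

Call:
apply_moves --commands '[{"travel": [0.05, 0, 0], "turn": 0, "jaw": 1}, {"travel": [0.1, 0, 0], "turn": 0, "jaw": 1}, {"travel": [0.1, 0, 0], "turn": 0, "jaw": 1}, {"travel": [0.1, 0, 0], "turn": 0, "jaw": 1}]'

```text
clock: 18.25
eef_pos: [0.63, 0.1195, 0.0813]
eef_rot: [-1.053, 1.301, 1.053]
contact_force: [-4.7, -0.2, 14.0]
gripper_width: 0.197
```

Run:
```python
from h import *
rel([.6303,.1193,.08])
```

```text
clk 18.25 pos [0.63   0.1195 0.0813] F [-4.7087 -0.1719 14.0134] w 0.19725997215469296
M [ 0.0001 -0.9781  0.2084  0.0007  0.2084  0.9781 -1.      0.      0.0007]
travel cm [ 0.1252 -0.0375 -0.0115]
```

Call:
apply_moves --commands '[{"travel": [-0.02, 0, 0], "turn": 0, "jaw": 1}, {"travel": [-0.02, 0, 0], "turn": 0, "jaw": 1}, {"travel": [-0.02, 0, 0], "turn": 0, "jaw": 1}, {"travel": [-0.02, 0, 0], "turn": 0, "jaw": 1}, {"travel": [-0.02, 0, 0], "turn": 0, "jaw": 1}]'

```text
clock: 18.75
eef_pos: [0.6299, 0.1194, 0.0812]
eef_rot: [-1.053, 1.301, 1.053]
contact_force: [-3.8, 0.1, 11.9]
gripper_width: 0.19
```

Run:
```python
from h import *
rel([.6303,.1193,.08])
cap('scene','s12')
for i in range(4):
    robot.capture('wrist');s=robot.state();print(s['contact_force'],s['eef_pos'])
```

```text
clk 18.75 pos [0.6299 0.1194 0.0812] F [-3.7601  0.0837 11.9328] w 0.19032939337609023
M [ 0.     -0.978   0.2084  0.0006  0.2084  0.978  -1.      0.0001  0.0006]
travel cm [ 0.1236 -0.0382 -0.0055]
[-4.0116 -0.6126 12.5617] [0.63   0.1195 0.0813]
[-4.5742 -0.5699 11.7256] [0.6299 0.1195 0.0812]
[-4.3207 -1.3205 12.6883] [0.6299 0.1195 0.0813]
[-4.6975 -1.4791 12.1439] [0.63   0.1195 0.0812]
```

View pics/s12.png

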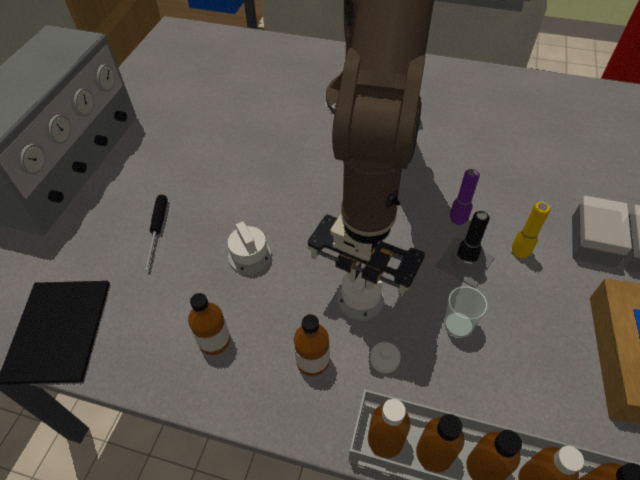

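The picture shows the cap seated on the housing at (361,293) in the grip, the reader upright in its cradle at (475,235), and everything else where it was. The press force is steady at about 12 N, so I'm handing in.

Run:
```python
from h import *
print(robot.close_job());s=robot.state();print(s['clock'],s['contact_force'],s['eef_pos'])
```

```text
the job is handed in; nothing more can be done
None
the job is handed in; nothing more can be done
```

The job is done and handed in at about 19 s of the 64 s. No verdict is reported.

- **Reader:** I held the black reader steady for about 1.4 s with its nose roughly 6 cm above the code. I then stood it back in its cradle and let go; the last pictures show it upright with its head inside the rim.
- **Cap:** I pressed the white cap onto the open housing. The force rose to about 17 N, fell away as it snapped past the catches, and rose again at the stop. There, `cap_grip` works out to about 19 mm above the code, which matches being fully home.
- **Final hold:** The gripper is still holding the bar with 60 N set. The press read a steady 11.7 to 12.7 N, with about 4 N sideways along x.
- **Centring:** The gripper was within about 0.5 mm of my best position for the code.
- **Bystanders:** The last picture shows none of the other things on the bench moved.
- **Disagreements and failures:** The wrist camera differed from the other two by about 1 to 1.5 mm sideways, so I allowed for that when fitting the cap. The first two move calls were refused because the "turn" value was missing, and nothing moved.

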